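# Pump up the clamp on the punch holder

### The arm

A 6-joint arm with a two-finger parallel gripper is mounted at the origin on the work surface. World frame = base frame: x ahead of the robot, y to its left, z up, the work surface at z = 0. Lengths are in mm, angles in degrees, forces in N, time in s.
With the tool pointing down it reaches from about 300 to 850 mm from the base axis. Payload 4.2 kg.
Tool frame: the origin (TCP) lies at the centre of the arm's flange, where the gripper is bolted on; the fingertips stand 191 mm ahead of it and the grasp point (between the pads) lies 172 mm ahead of it; z points along the fingers, x is the direction in which the jaws open and shut, and the axes are right-handed (so a half turn about z gives the same grasp; the last joint's range is limited). The gripper opens to 91 mm and grips with 3 to 60 N. Pads are 32 mm wide; open, the fingers measure 118 mm over their backs; the gripper's body (76 mm by 178 mm) begins 60 mm behind the grasp point.
Start: joints at [-70.932, 18.312, 89.639, -0, 72.044, -1.146], TCP at [198.676, -539.584, 404.776] pointing down, gripper open.
Joint ranges: [-177.97, 177.97], [-48.28, 115.42], [12.27, 149.76], [-77.06, 257.06], [2.81, 150.46], [-146.56, 146.56]. Speed limits (degrees/s): [147.25, 147.25, 180, 180, 180, 180].

### API

Orientations are given as [roll, pitch, yaw] about the fixed x, y, z axes, in that order (R = Rz(yaw) Ry(pitch) Rx(roll)).
In Python, from workcell import telemetry, imaging, env gives the robot as it stands. The module is installed in compiled form; this text tells all that it offers.
- The arm moves only by the tool jog_arm, never from a script. Its argument "series" is a list of rows, each a list of 3 entries, a list of its own where there are three numbers: the shift along the world's x, y, z in mm, then the turn, a rotation vector about the world's x, y, z in rad, then the opening, from 0 (shut) to 1 (fully open). In form: [[[x, y, z], [ax, ay, az], jaw], ...]. A call has exactly 5 rows; each row is the pose to reach, as a shift and turn from the pose measured when the call began; what a row does not reach only later rows make up. A row lasts 1/12 s, in which the tool goes at most 41.7 mm and 7.16 degrees, less where a joint would pass 70% of its speed; a pose out of reach is approached as far as the arm can. A call with a gripper value outside its range is refused whole. The fingers move at their own pace and stop on an object; "squeeze" is the grip in N (left out, the last holds). Time passes only in rows, so rows that repeat a pose let the fingers close, or fill a call up. It gives the time, the measured TCP pose, the force and the opening at its end, in the units of the state.
- telemetry.state(): the state, without advancing time (a new reading comes with each control period).
- imaging.grab_frame(name): name is "scene" or "top" or "wrist"; returns a dict with "pixels" (400x640x3 uint8, red, green, blue), "fov_y" (degrees; the focal length in pixels is half the picture's height over the tangent of half this angle, whatever the lens; pixels are square), "cx", "cy" (the principal point, pixels), "k1" (the pictures are not rectified: a ray, as slopes to the right and down, at radius r is drawn at 1 + k1 r^2 times it, then the intrinsics apply), "R" (3x3) and "t" (3): a world point X has camera coordinates R X + t; the wrist camera has in their place "T_tool_cam" (4x4, takes a point from camera to tool coordinates, whose origin is the TCP and whose axes are the tool frame's). Camera axes: x right, y down, z forward; pixel columns grow to the right and rows downward; lengths in mm; the calibration is good to about 2 mm. A picture is of the moment at which its call begins: read the wrist's pose just before it. There is no depth.
- env.job_done(): hands the job in, once; it reports no verdict.
The state is a dict: "time_s": time; "qpos": joint angles; "qvel": joint speeds; "effort": joint torques, N m; "ee_pos": TCP position; "ee_rot": TCP orientation; "force": force on the tool from outside, world axes, zero at the start; "torque": the same for the moment, N m; "gripper_width": finger opening in mm.
Only numpy, scipy, OpenCV 4.12 (cv2) and the standard library are available. Lean on these libraries where they do the work, as an engineer would, in place of code of your own. Each camera call takes 0.05 s, during which the arm holds its last target.

### The job

With the fingertips, push the punch holder along the clamping fixture until its shoulder is home against the notched end stop, then press the black palm button of the pump again and again until the red pressure pin has popped fully out, so that the clamp holds the punch holder square against the fence; let the button come back up at the end. Pick nothing up, keep off the bright punch tip, and leave the other gauges where they are.

Things in the scene. Friction and masses are not known exactly. Their poses are not given: they have to be found in the camera images.
- fixture: hydraulic clamping fixture, fixed on the granite plate (plate top 80 mm above the work surface). Origin: centre of the underside of its dark base plate, 180 (x) x 260 (y) x 22 mm, z up. Its x, y, z below in mm in this frame. A blue-grey clamp cylinder block fills x -26 to 26, y -55 to -5, up to z 62. The strip round x -55 with y > 5 is clear but for the punch holder.
- holder: loose ground steel punch holder lying between fence and clamp pad: square shank 30 (x) x 80 (y) x 30 (z) mm, 0.4 to 0.8 kg, punch tip on its -y end. Origin: centre of the shank's underside; its y axis runs nearly along the fixture's. Starts 10 to 32 mm short of the stop, 0.5 to 2 mm off the fence. Slides with 2 to 7 N at its rear end. Seated, its origin is at fixture (-55, -25, 22) mm.
- rear (a point): centre of the flat rear end (+y end) of the shank, 15 mm above the base plate: the place to push
- shoulder (a point): centre of the shank's front shoulder (-y end), 15 mm above the base plate; home against the stop it is at y = -65 mm in the fixture frame
- tip: the bright punch tip, 10 mm thick, reaching 28 mm past the shoulder along the holder's -y; it passes through the notch of the stop. Never to be touched. Its origin is the same point as the holder's origin, with the same axes.
- clamp_pad: round steel pad of the clamp ram, 18 mm across, 16 mm above the base plate at fixture y -30 mm; origin at the pad's back, its face 8 mm further along the fixture's -x. At the start the face is 3.4 to 6 mm off where a seated holder's side will be; pumping drives it along -x and it presses the holder against the fence.
- button_top (a point): centre of the top of the pump's black palm button, 36 mm across (flat top 28 mm), facing up; at fixture x 50, y 85 mm; at rest 90 mm above the base plate; moves with the button
- button (a joint): stroke of the palm button in m: 0 = up, 0.014 = fully down. A spring lifts it by itself in under 0.5 s; 5 N starts it, up to about 18 N at the bottom. Each full stroke delivers the same, a part stroke less; it must come up before the next. Five or six full strokes bring the pin out, depending on the pressure left in the pump; further strokes bypass and change nothing.
- pin (a joint): height in m by which the red pressure pin stands out of its brass fitting: about 0 = in, 0.012 = fully out (11 mm or more counts). It stays in until the pressure is reached; then, during a stroke, a spring pops it out and it stays out. Now and then it rises only 1 to 2 mm in one stroke and pops on the next. It needs no touching.
- pin_top (a point): centre of the top of the red pin, 8 mm across, in a brass fitting 20 mm across whose rim is 56 mm above the base plate; at fixture x 50, y 40 mm
- canister: screw-top aluminium canister of gauge balls, 52 mm across with a 56 mm knurled cap, 64 mm high, upright; a bystander. Origin: centre of its underside
- plug_gauge: double-ended brass thread plug gauge lying down, knurled handle 21 mm thick, 101 mm long over all, along its x axis; a bystander. Origin: centre of its underside
- flat_case: black anodised square case of an optical flat, 84 x 84 mm, 27 mm high; a bystander. Origin: centre of its underside
- ring_gauge: dark steel setting ring lying flat, 64 mm outside, 32 mm bore, 22 mm high; a bystander. Origin: centre of its underside
- vee_block: steel vee block, 70 (x) x 45 (y) mm, 40 mm high; a bystander. Origin: centre of its underside
- gauge_blocks: stack of four bright wrung gauge blocks, 35 (x) x about 43 (y) mm, 30 mm high; a bystander. Origin: centre of its underside
- stop_face (a point): on the notched end stop (two dark posts, 16 mm notch between them, rising 34 mm above the base plate): middle of its face, which looks to the fixture's +y, 15 mm above the base plate; at fixture (-55, -65) mm
- fence_face (a point): on the fence (steel rail along the fixture's y, from y -65 to y 5 mm, 30 mm high): middle of its face, which looks to the fixture's +x; at fixture (-70, -30) mm
- pump_body (a point): centre of the top of the blue-grey pump body, 60 (x) x 100 (y) mm, 48 mm above the base plate, which carries the button and the pin; the steel screw on its +x side is the release valve, already shut: leave it
There are look-alikes about, which are no part of the job. Leave any turquoise look-alike of the holder alone.

How it is judged (in metres and radians):
On the way, in this order (a step that is already met when the one before it is completed fails the run):
1. the punch holder's shoulder is home against the end stop (within 1.5 mm) (y of shoulder in the frame of fixture below -0.0635 m), for 0.2 s.
2. the red pressure pin is fully out (11 mm or more) (value of joint pin above 0.011 m), for 0.2 s.
At the end, for the whole second after the job is handed in: The red pin stands 11 mm or more out; the palm button is back up (within 2 mm); the punch holder lies still and flat on the base plate, its shoulder within 2 mm of the end stop, its side within 1.5 mm of the fence and square to it within 0.04 rad; the clamp pad presses on it with more than 3 N (value of joint pin above 0.011 m and value of joint button below 0.002 m and y of shoulder in the frame of fixture below -0.063 m and x of holder in the frame of fixture below -0.0535 m and angle between the y axis of holder and the y axis of fixture, either way round below 0.04 rad and z of holder in the frame of fixture below 0.025 m and contact force between clamp_pad and holder above 3 N and linear speed of holder below 0.01 m/s); the robot touches nothing.
It fails at once if the punch holder is lifted more than 8 mm off the base plate or tipped (z of holder in the frame of fixture above 0.03 m or angle between holder's own z axis and vertical above 0.2 rad).
It fails at once if the robot touches the bright punch tip (contact force between any of the fingers, the arm and tip above 0.3 N).
It fails at once if another gauge is moved or carried by more than 15 mm (distance of any of canister, plug_gauge, flat_case, ring_gauge, vee_block, gauge_blocks from where it was at the start of the episode above 0.015 m).
It also fails if it takes over 61 s, if anything falls off the work surface, if the arm or the gripper's body presses on something with over 40 N, if the wrist force passes 120 N, or if a joint passes its speed limit or range.

## Working session

There is one attempt and no reset: what is moved stays moved. The work goes in short steps, Python scripts to look and compute and a tool call to move; the robot and the scene stay as the last step left them, time stands still between calls to the robot, and variables do not carry over. Pictures are saved under pics/ and viewed, and the job is handed in when it is done.

Besides the shell and the picture viewer there is one more tool, called after "Emit:" by a JSON object that holds its "api" and its "payload". jog_arm: Moves the arm, as the interface text tells. Its arguments: {"type":"object","properties":{"series":{"type":"array"},"squeeze":{"type":"number"}},"required":["series"]}

```bash
mkdir -p pics; cat > h.py <<'E'
import numpy as np, cv2
from workcell import telemetry, imaging, env
def grab(n,fn):
    s=telemetry.state(); f=imaging.grab_frame(n)
    cv2.imwrite('pics/'+fn+'.png',cv2.cvtColor(f['pixels'],cv2.COLOR_RGB2BGR))
    d={k:v for k,v in f.items()}; d['ee_pos']=s['ee_pos']; d['ee_rot']=s['ee_rot']
    np.save('pics/'+fn+'.npy',d,allow_pickle=True); return d
def load(fn): return np.load('pics/'+fn+'.npy',allow_pickle=True).item()
def cam(f):
    if 'R' in f: return np.array(f['R']),np.array(f['t'])
    from scipy.spatial.transform import Rotation as Ro
    T=np.eye(4);T[:3,:3]=Ro.from_euler('xyz',f['ee_rot'],degrees=True).as_matrix();T[:3,3]=f['ee_pos']
    W=np.linalg.inv(T@np.array(f['T_tool_cam'])); return W[:3,:3],W[:3,3]
def proj(f,X):
    R,t=cam(f);F=200/np.tan(np.radians(f['fov_y']/2))
    c=np.atleast_2d(X)@R.T+t; s=c[:,:2]/c[:,2:]; r2=(s**2).sum(1,keepdims=True)
    return s*(1+f['k1']*r2)*F+[f['cx'],f['cy']]
def onplane(f,uv,z):
    R,t=cam(f);F=200/np.tan(np.radians(f['fov_y']/2))
    K=np.array([[F,0,f['cx']],[0,F,f['cy']],[0,0,1.]])
    p=cv2.undistortPoints(np.array(uv,float).reshape(-1,1,2),K,np.array([f['k1'],0,0,0.])).reshape(-1,2)
    d=np.c_[p,np.ones(len(p))]@R; o=-R.T@t
    return o+d*((z-o[2])/d[:,2:])
E
python3 - <<'E'
from h import *
for n in ['scene','top','wrist']:
    f=grab(n,n+'0'); print(n,f['fov_y'],f['k1'],f.get('R'),f.get('t'),f.get('T_tool_cam'))
print(telemetry.state())
E
```

```text
scene 51.292496557113964 -0.031429764149804466 [[-0.07962423  0.99682431  0.00113416]
 [ 0.72520702  0.05870855 -0.68602339]
 [-0.68391137 -0.05380159 -0.7275786 ]] [  26.19913607 -203.19847935 1636.78316022] None
top 43.9019448513328 -0.049776754142473165 [[-7.54435552e-03 -9.99970739e-01 -1.26670641e-03]
 [-9.98359431e-01  7.60408727e-03 -5.67505450e-02]
 [ 5.67585166e-02  8.36482001e-04 -9.98387586e-01]] [-7.37972470e-02  4.23223171e+02  1.37406414e+03] None
wrist 60.402248477022 0.00926249983134204 None None [[ 9.99999805e-01 -6.15726770e-04 -1.02820718e-04  5.52105993e-01]
 [ 6.20717948e-04  9.63253153e-01  2.68594447e-01 -7.61248026e+01]
 [-6.63384105e-05 -2.68594459e-01  9.63253348e-01  1.84505029e+01]
 [ 0.00000000e+00  0.00000000e+00  0.00000000e+00  1.00000000e+00]]
{'time_s': 0.15, 'qpos': array([-7.09326505e+01,  1.83417287e+01,  8.96891798e+01,  1.37654872e-03,
        7.20436775e+01, -1.14503622e+00]), 'qvel': array([ 0.03923072,  0.01752779, -0.2595732 , -0.11337292, -0.03935578,
        0.010227  ]), 'effort': array([ 1.61966964e-03, -4.12773764e+01, -2.32153112e+01,  7.28733628e-02,
        4.33752697e-02, -8.62823276e-05]), 'ee_pos': array([ 198.63511772, -539.47007003,  404.13620661]), 'ee_rot': array([-1.79997201e+02,  7.45450526e-02, -6.97880377e+01]), 'force': array([ 0.73418502, -0.30864231, -0.05005232]), 'torque': array([ 0.05441306, -0.00180626,  0.0223258 ]), 'gripper_width': 91.32152990423971}
```

View pics/scene0.png

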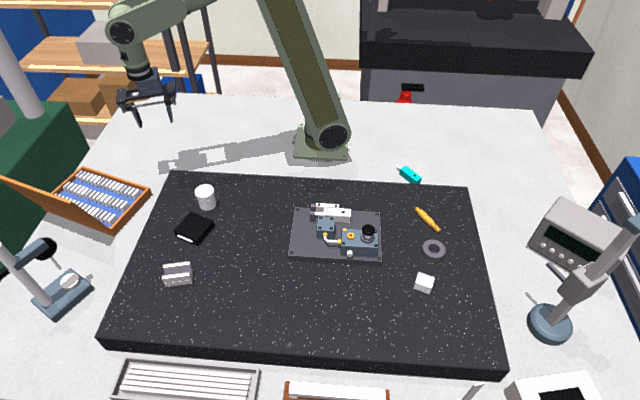

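View pics/top0.png

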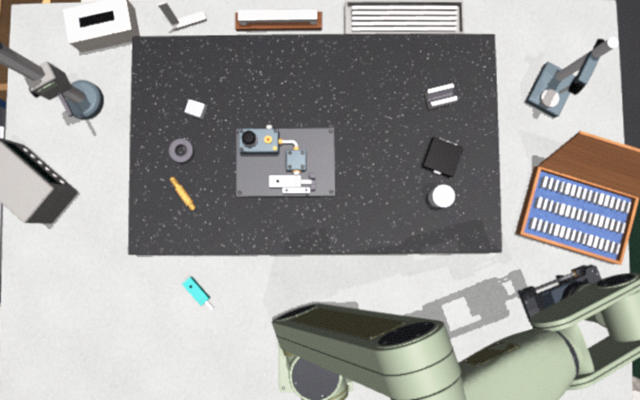

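```bash
python3 - <<'E'
from h import *
f=load('top0');im=cv2.cvtColor(f['pixels'],cv2.COLOR_RGB2BGR)
cv2.imwrite('pics/topz.png',cv2.resize(im[115:205,225:345],None,fx=6,fy=6,interpolation=cv2.INTER_CUBIC))
print(onplane(f,[[236,128],[335,128],[335,195.5],[237,196]],102))
E
```

```text
[[613.21358598 204.46575566 102.        ]
 [610.9393693  -56.85403978 102.        ]
 [432.55872481 -55.04940996 102.        ]
 [433.22109548 201.33843019 102.        ]]
```

View pics/topz.png

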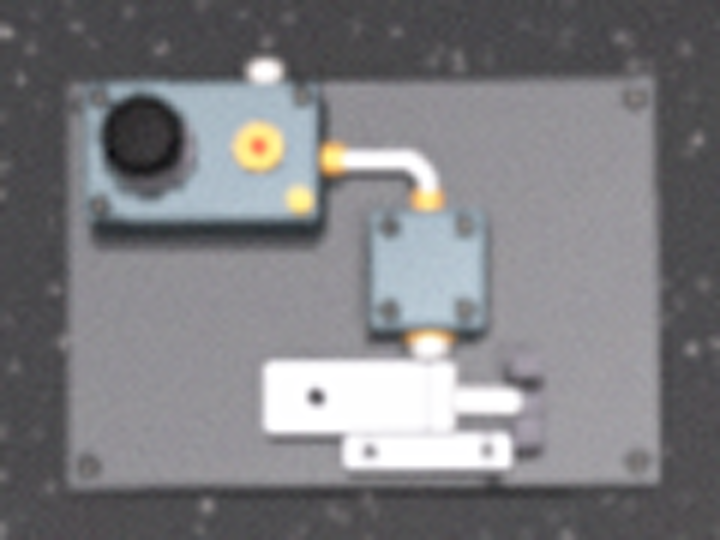

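Emit:
{"api": "jog_arm", "payload": {"series": [[[19,36,0],[0,0,-0.12],0],[[38,72,0],[0,0,-0.24],0],[[57,108,0],[0,0,-0.353],0],[[76,144,0],[0,0,-0.353],0],[[95,180,0],[0,0,-0.353],0]], "squeeze": 20}}

```text
time_s: 0.57
ee_pos: [293.9, -357.7, 403.8]
ee_rot: [180.0, 0.1, -90.1]
force: [1.2, -0.2, 0.6]
gripper_width: 60.7
```

Emit:
{"api": "jog_arm", "payload": {"series": [[[19,36,0],[0,0,0],0],[[38,72,0],[0,0,0],0],[[57,108,0],[0,0,0],0],[[76,144,0],[0,0,0],0],[[95,180,0],[0,0,0],0]]}}

```text
time_s: 0.98
ee_pos: [389.2, -175.8, 403.9]
ee_rot: [-180.0, 0.1, -90.1]
force: [1.0, 0.6, -0.1]
gripper_width: 27.2
```

Emit:
{"api": "jog_arm", "payload": {"series": [[[19,36,0],[0,0,0],0],[[38,72,0],[0,0,0],0],[[57,108,0],[0,0,0],0],[[76,144,0],[0,0,0],0],[[95,180,0],[0,0,0],0]]}}

```text
time_s: 1.4
ee_pos: [484.5, 6.3, 403.8]
ee_rot: [180.0, 0.1, -90.1]
force: [-0.0, -0.8, -0.1]
gripper_width: 0.6
```

Emit:
{"api": "jog_arm", "payload": {"series": [[[5,25,0],[0,0,0],0],[[10,50,0],[0,0,0],0],[[15,75,0],[0,0,0],0],[[15,90,0],[0,0,0],0],[[15,90,0],[0,0,0],0]]}}

```text
time_s: 1.82
ee_pos: [499.6, 98.8, 403.4]
ee_rot: [180.0, 0.1, -89.9]
force: [0.4, -0.1, 0.0]
gripper_width: 0.5
```

```bash
python3 - <<'E'
from h import *
f=grab('wrist','wrist1');print(f['ee_pos'],f['ee_rot'])
f=grab('top','top1')
E
```

```text
[499.6307733   98.80316742 403.35116474] [ 1.79953849e+02  1.47175462e-01 -8.98745753e+01]
```

View pics/wrist1.png

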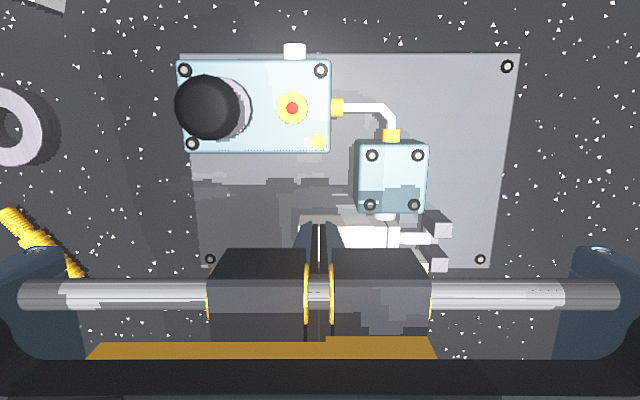

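```bash
python3 - <<'E'
from h import *
f=load('wrist1')
pix=[[519,53],[489,267],[207,107],[292,107]]; z=[102,102,192,136+22]
# z of heights: base plate top=102
z=[102,102,102+90,102+56]
P=np.array([onplane(f,[p],zz)[0] for p,zz in zip(pix,z)])
M=np.array([[90,-130],[-90,-130],[50,85],[50,40]])
print(P.round(1))
a=M-M.mean(0);b=P[:,:2]-P[:,:2].mean(0)
th=np.arctan2((a[:,0]*b[:,1]-a[:,1]*b[:,0]).sum(),(a*b).sum())
R=np.array([[np.cos(th),-np.sin(th)],[np.sin(th),np.cos(th)]])
t=P[:,:2].mean(0)-R@M.mean(0);print(np.degrees(th),t,(P[:,:2]-(M@R.T+t)).round(1))
g=load('top1');c=[(68,80),(655,75),(660,485),(68,487)]
im=cv2.cvtColor(g['pixels'],cv2.COLOR_RGB2BGR)
cv2.imwrite('pics/topz1.png',cv2.resize(im[115:205,225:345],None,fx=6,fy=6,interpolation=cv2.INTER_CUBIC))
g=load('top0')
uv=np.array(c)/6-.4+[225,115]
print(onplane(g,uv,102).round(1), onplane(g,uv,102).mean(0))
hol=np.array([(263,362),(263,432),(456,362),(454,434)])/6-.4+[225,115]
print(onplane(g,hol,132).round(1))
bt=np.array([(142,136)])/6-.4+[225,115];print(onplane(g,bt,192))
bt=np.array([(258,146)])/6-.4+[225,115];print(onplane(g,bt,158))
E
```

```text
[[613.9 -52.8 102. ]
 [435.7 -54.4 102. ]
 [574.7 159.3 192. ]
 [574.7 116.  158. ]]
0.09253624469371036 [524.68593827  75.73429183] [[-1.   1.3]
 [ 0.8  0. ]
 [ 0.2 -1.5]
 [ 0.   0.1]]
[[613.4 204.6 102. ]
 [613.4 -53.6 102. ]
 [432.7 -54.  102. ]
 [433.9 204.1 102. ]] [523.3387506   75.28728434 102.        ]
[[484.6 116.  132. ]
 [454.6 116.1 132. ]
 [483.9  33.6 132. ]
 [453.1  34.7 132. ]]
[[571.21813577 159.68736327 192.        ]]
[[572.92205917 115.51297407 158.        ]]
```

```bash
python3 - <<'E'
from h import *
f=load('wrist1');im=cv2.cvtColor(f['pixels'],cv2.COLOR_RGB2BGR)
cv2.imwrite('pics/w1z.png',cv2.resize(im[40:280,160:530],None,fx=2.1,fy=2.1,interpolation=cv2.INTER_CUBIC))
E
```

```text
(no output)
```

View pics/w1z.png

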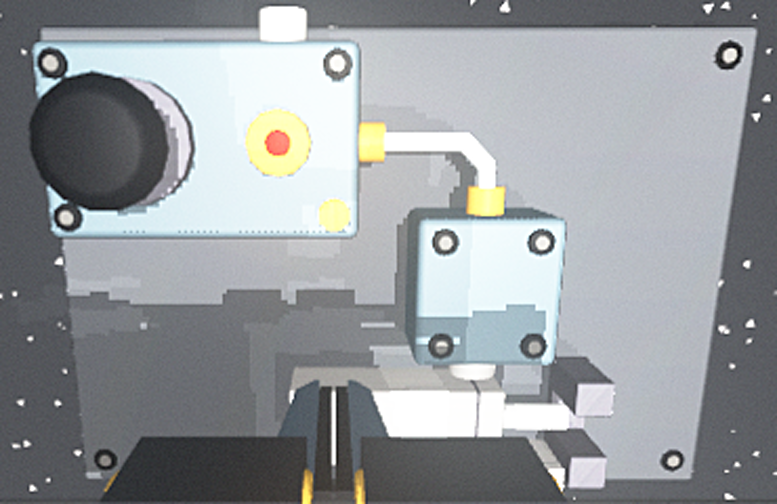

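Emit:
{"api": "jog_arm", "payload": {"series": [[[-10,15,0],[0,0,0],0],[[-20,30,0],[0,0,0],0],[[-29.5,46,-15],[0,0,0],0],[[-29.5,46,-35],[0,0,0],0],[[-29.5,46,-50],[0,0,0],0]]}}

```text
time_s: 2.33
ee_pos: [469.1, 141.9, 352.7]
ee_rot: [179.9, 0.0, -90.0]
force: [-0.1, -0.5, -0.2]
gripper_width: 0.3
```

Emit:
{"api": "jog_arm", "payload": {"series": [[[0,0,-15],[0,0,0],0],[[0,0,-30],[0,0,0],0],[[0,0,-42],[0,0,0],0],[[0,0,-52],[0,0,0],0],[[0,0,-52],[0,0,0],0]]}}

```text
time_s: 2.75
ee_pos: [468.5, 140.8, 298.9]
ee_rot: [179.7, -0.1, -90.1]
force: [-0.3, -0.5, 0.7]
gripper_width: 0.2
```

```bash
python3 - <<'E'
from h import *
f=grab('wrist','wrist2');print(f['ee_pos'],f['ee_rot'])
im=cv2.cvtColor(grab('top','top2')['pixels'],cv2.COLOR_RGB2BGR)
f=grab('scene','scene2')
a=cv2.resize(im[115:205,225:345],(640,480),interpolation=cv2.INTER_CUBIC);cv2.imwrite('pics/t2z.png',a)
im=cv2.cvtColor(f['pixels'],cv2.COLOR_RGB2BGR)
cv2.imwrite('pics/s2z.png',cv2.resize(im[170:280,270:400],None,fx=5,fy=5,interpolation=cv2.INTER_CUBIC))
E
```

```text
[468.50328372 140.80761109 298.91830658] [ 1.79704613e+02 -6.31930008e-02 -9.00578808e+01]
```

View pics/wrist2.png

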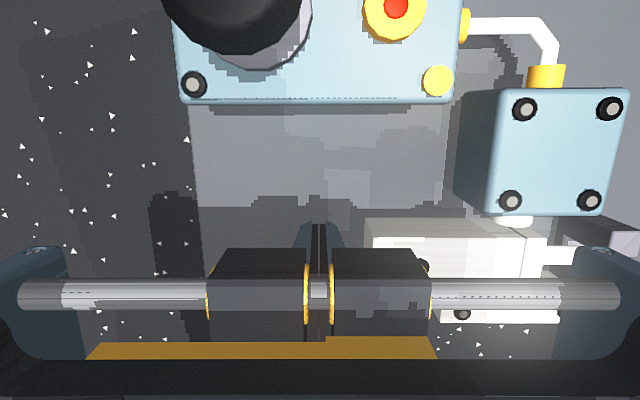

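View pics/s2z.png

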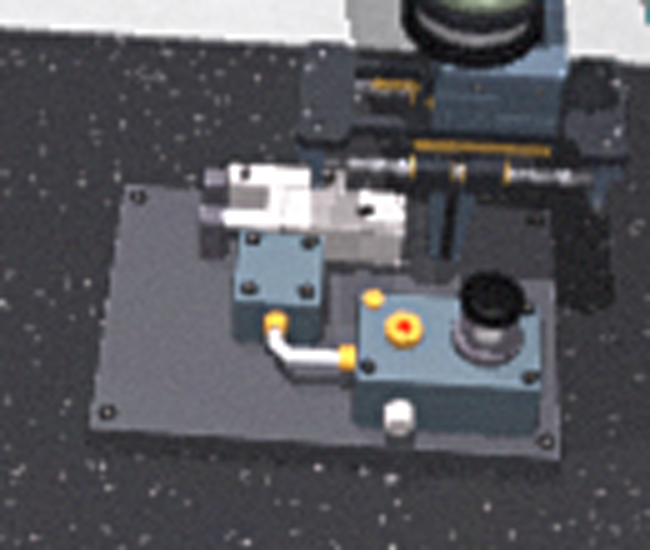

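Emit:
{"api": "jog_arm", "payload": {"series": [[[1.5,-4,1],[0,0,0],0],[[1.5,-8,2],[0,0,0],0],[[1.5,-11,2],[0,0,0],0],[[1.5,-14,2],[0,0,0],0],[[1.5,-17,2],[0,0,0],0]]}}

```text
time_s: 3.32
ee_pos: [471.0, 124.6, 303.7]
ee_rot: [-179.9, 0.2, -90.1]
force: [-0.6, 4.3, 1.2]
gripper_width: 0.4
```

Emit:
{"api": "jog_arm", "payload": {"series": [[[0,-2,0],[0,0,0],0],[[0,-4,0],[0,0,0],0],[[0,-6,0],[0,0,0],0],[[0,-8,0],[0,0,0],0],[[0,-10,0],[0,0,0],0]]}}

```text
time_s: 3.73
ee_pos: [471.1, 114.6, 303.8]
ee_rot: [-179.9, 0.2, -90.1]
force: [0.2, 4.6, -0.4]
gripper_width: 0.1
```

```bash
python3 - <<'E'
from h import *
f=grab('wrist','wrist3');print(f['ee_pos'],f['ee_rot'],telemetry.state()['force'])
E
```

```text
[471.07461874 114.63612028 303.76393312] [-1.79941998e+02  1.75873835e-01 -9.00909403e+01] [0.82436205 3.88228686 0.4834574 ]
```

View pics/wrist3.png

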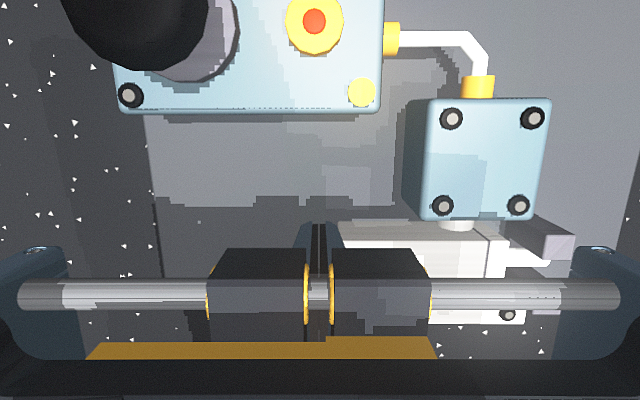

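Contact made: force is about 4 N and the holder (rear edge near column 340) is sliding. I'll go on slowly until the force rises at the stop.

Emit:
{"api": "jog_arm", "payload": {"series": [[[-0.5,-2,0],[0,0,0],0],[[-0.5,-4,0],[0,0,0],0],[[-0.5,-5.5,0],[0,0,0],0],[[-0.5,-7,0],[0,0,0],0],[[-0.5,-8,0],[0,0,0],0]]}}

```text
time_s: 4.2
ee_pos: [470.5, 106.1, 303.8]
ee_rot: [-179.9, 0.1, -90.1]
force: [0.6, 4.8, 0.4]
gripper_width: 0.6
```

Emit:
{"api": "jog_arm", "payload": {"series": [[[0,-1,0],[0,0,0],0],[[0,-2,0],[0,0,0],0],[[0,-3,0],[0,0,0],0],[[0,-3,0],[0,0,0],0],[[0,-3,0],[0,0,0],0]]}}

```text
time_s: 4.62
ee_pos: [470.5, 103.0, 303.8]
ee_rot: [-180.0, 0.1, -90.1]
force: [0.9, 3.1, -0.5]
gripper_width: 0.2
```

Emit:
{"api": "jog_arm", "payload": {"series": [[[0,-0.6,0],[0,0,0],0],[[0,-1.2,0],[0,0,0],0],[[0,-1.8,0],[0,0,0],0],[[0,-2.4,0],[0,0,0],0],[[0,-2.5,0],[0,0,0],0]]}}

```text
time_s: 5.03
ee_pos: [470.5, 100.9, 303.8]
ee_rot: [-179.9, 0.2, -90.1]
force: [-0.5, 6.8, -0.1]
gripper_width: 0.4
```

Emit:
{"api": "jog_arm", "payload": {"series": [[[0,-0.5,0],[0,0,0],0],[[0,-1.0,0],[0,0,0],0],[[0,-1.5,0],[0,0,0],0],[[0,-1.5,0],[0,0,0],0],[[0,-1.5,0],[0,0,0],0]]}}

```text
time_s: 5.45
ee_pos: [470.5, 100.3, 303.8]
ee_rot: [-179.9, 0.4, -90.2]
force: [-0.0, 9.4, -0.6]
gripper_width: 0.4
```

```bash
python3 - <<'E'
from h import *
f=grab('wrist','wrist4');print(f['ee_pos'],f['ee_rot'],telemetry.state()['force'])
E
```

```text
[470.49499945 100.30061699 303.82108038] [-179.9458515     0.39512337  -90.20061873] [-0.66061403  8.39115675 -0.67806674]
```

View pics/wrist4.png

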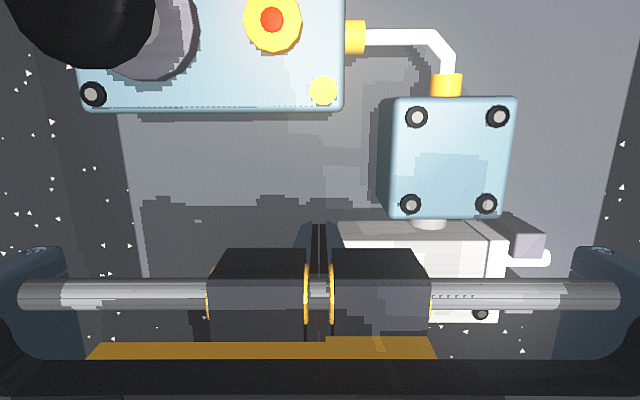

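Emit:
{"api": "jog_arm", "payload": {"series": [[[0,-1,0],[0,0,0],0],[[0,-2,0],[0,0,0],0],[[0,-3,0],[0,0,0],0],[[0,-3,0],[0,0,0],0],[[0,-3,0],[0,0,0],0]]}}

```text
time_s: 5.92
ee_pos: [470.4, 99.1, 303.9]
ee_rot: [-180.0, 0.7, -90.3]
force: [-1.0, 14.0, -0.5]
gripper_width: 0.7
```

Emit:
{"api": "jog_arm", "payload": {"series": [[[0,4,0],[0,0,0],0],[[0,12,0],[0,0,0],0],[[0,25,0],[0,0,0],0],[[0,40,10],[0,0,0],0],[[0,50,35],[0,0,0],0]]}}

```text
time_s: 6.33
ee_pos: [469.4, 149.4, 336.4]
ee_rot: [179.6, 0.5, -90.3]
force: [-0.5, 0.5, -0.3]
gripper_width: 0.6
```

Emit:
{"api": "jog_arm", "payload": {"series": [[[0,2,30],[0,0,0],0],[[25,4,60],[0,0,0],0],[[50,6,85],[0,0,0],0],[[80,8,85],[0,0,0],0],[[100,8,85],[0,0,0],0]]}}

```text
time_s: 6.75
ee_pos: [571.5, 157.5, 423.5]
ee_rot: [179.9, 0.5, -90.3]
force: [0.5, -0.3, -0.6]
gripper_width: 0.1
```

```bash
python3 - <<'E'
from h import *
f=grab('wrist','wrist5');print(f['ee_pos'],f['ee_rot'],telemetry.state()['force'])
im=cv2.cvtColor(grab('top','top5')['pixels'],cv2.COLOR_RGB2BGR)
cv2.imwrite('pics/t5z.png',cv2.resize(im[115:205,225:345],None,fx=6,fy=6,interpolation=cv2.INTER_CUBIC))
f=grab('scene','scene5')
im=cv2.cvtColor(f['pixels'],cv2.COLOR_RGB2BGR)
cv2.imwrite('pics/s5z.png',cv2.resize(im[170:280,270:400],None,fx=5,fy=5,interpolation=cv2.INTER_CUBIC))
E
```

```text
[571.49853976 157.46357926 423.50270037] [179.94600966   0.48608025 -90.28284183] [ 3.80668169  0.27924856 -0.19561321]
```

View pics/wrist5.png

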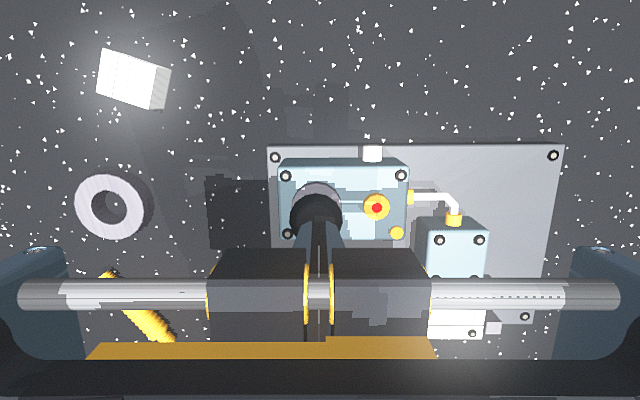

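View pics/s5z.png

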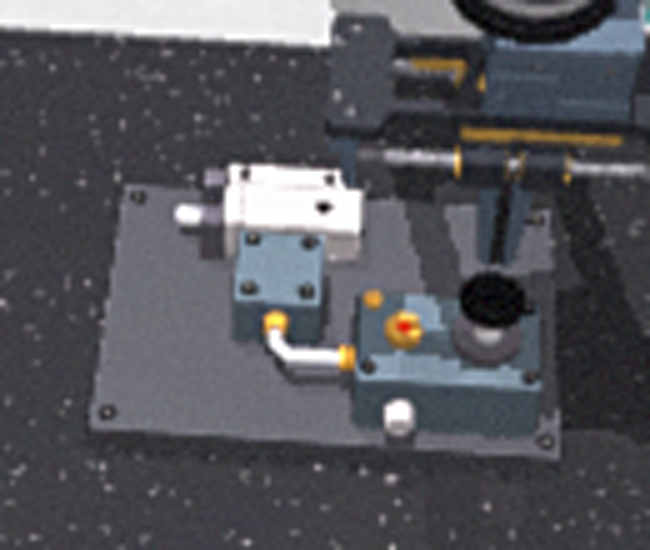

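View pics/t5z.png

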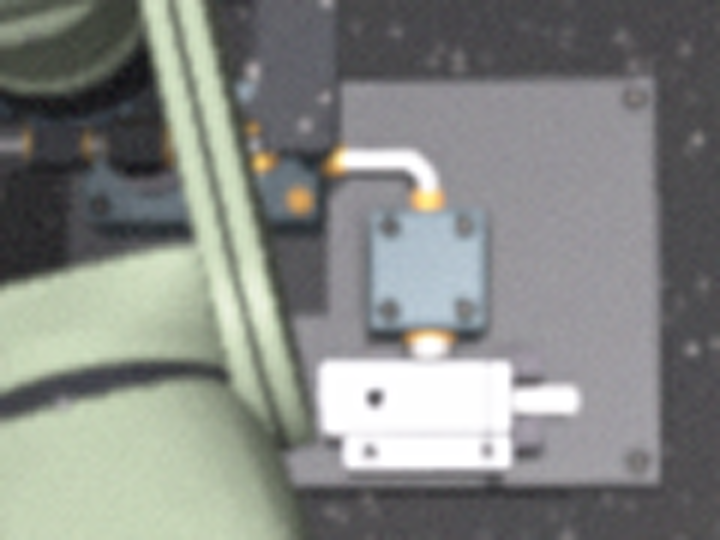

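The holder's front shoulder lines up with the fence's end at the stop (column 512 in the top zoom), so it is seated. On to the button.

Emit:
{"api": "jog_arm", "payload": {"series": [[[1,1,-10],[0,0,0],0],[[2,2,-20],[0,0,0],0],[[2,2,-30],[0,0,0],0],[[2,2,-37],[0,0,0],0],[[2,2,-37],[0,0,0],0]]}}

```text
time_s: 7.32
ee_pos: [571.3, 159.1, 381.9]
ee_rot: [179.3, 0.4, -90.3]
force: [-2.6, -0.5, 3.2]
gripper_width: 0.6
```

Emit:
{"api": "jog_arm", "payload": {"series": [[[0,0,-5],[0,0,0],0],[[0,0,-10],[0,0,0],0],[[0,0,-15],[0,0,0],0],[[0,0,-18],[0,0,0],0],[[0,0,-18],[0,0,0],0]]}}

```text
time_s: 7.73
ee_pos: [570.7, 158.9, 369.0]
ee_rot: [179.6, 0.4, -90.3]
force: [-6.8, -1.1, 23.2]
gripper_width: 0.6
```

Emit:
{"api": "jog_arm", "payload": {"series": [[[0,0,-2],[0,0,0],0],[[0,0,-4],[0,0,0],0],[[0,0,-4],[0,0,0],0],[[0,0,-4],[0,0,0],0],[[0,0,-4],[0,0,0],0]]}}

```text
time_s: 8.15
ee_pos: [570.1, 158.8, 369.0]
ee_rot: [179.8, 0.5, -90.3]
force: [-4.8, -1.5, 17.7]
gripper_width: 0.6
```

```bash
python3 - <<'E'
from h import *
f=grab('scene','scene6')
im=cv2.cvtColor(f['pixels'],cv2.COLOR_RGB2BGR)
cv2.imwrite('pics/s6z.png',cv2.resize(im[170:280,270:400],None,fx=5,fy=5,interpolation=cv2.INTER_CUBIC))
f=grab('wrist','wrist6')
E
```

```text
(no output)
```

View pics/s6z.png

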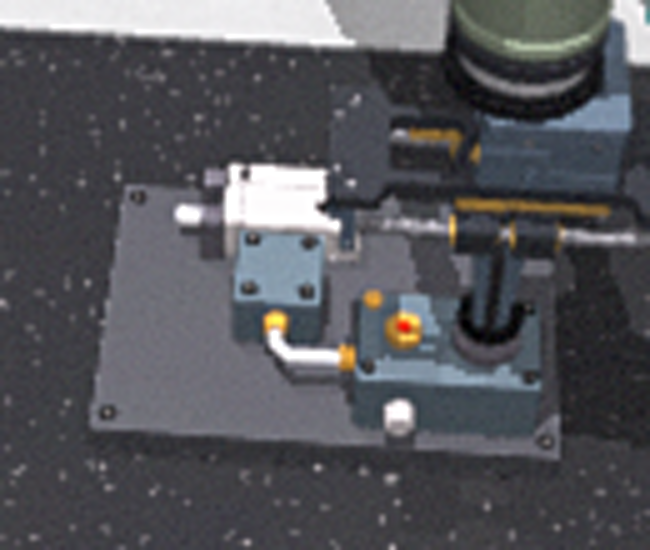

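View pics/wrist6.png

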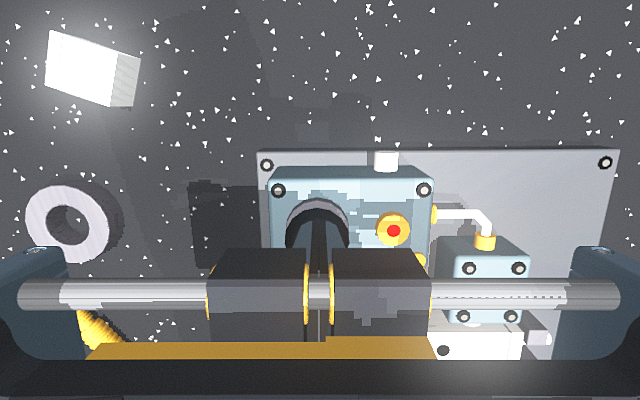

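Emit:
{"api": "jog_arm", "payload": {"series": [[[0,0,10],[0,0,0],0],[[2.5,0.5,20],[0,0,0],0],[[2.5,0.5,20],[0,0,0],0],[[2.5,0.5,20],[0,0,0],0],[[2.5,0.5,20],[0,0,0],0]]}}

```text
time_s: 8.67
ee_pos: [572.5, 159.3, 388.2]
ee_rot: [179.7, 0.4, -90.3]
force: [-0.3, -0.7, -0.2]
gripper_width: 0.6
```

Emit:
{"api": "jog_arm", "payload": {"series": [[[0,0,0],[0,0,0],0],[[0,0,-7],[0,0,0],0],[[0,0,-15],[0,0,0],0],[[0,0,-23],[0,0,0],0],[[0,0,-23],[0,0,0],0]]}}

```text
time_s: 9.08
ee_pos: [572.3, 159.2, 369.0]
ee_rot: [179.9, 0.5, -90.3]
force: [-5.2, -1.5, 21.7]
gripper_width: 0.6
```

Two strokes done. Repeating.

Emit:
{"api": "jog_arm", "payload": {"series": [[[0,0,10],[0,0,0],0],[[0.5,0,20],[0,0,0],0],[[0.5,0,20],[0,0,0],0],[[0.5,0,20],[0,0,0],0],[[0.5,0,20],[0,0,0],0]]}}

```text
time_s: 9.5
ee_pos: [572.7, 159.2, 387.7]
ee_rot: [179.8, 0.5, -90.3]
force: [0.1, 0.3, -0.8]
gripper_width: 0.5
```

Emit:
{"api": "jog_arm", "payload": {"series": [[[0,0,0],[0,0,0],0],[[0,0,-7],[0,0,0],0],[[0,0,-15],[0,0,0],0],[[0,0,-24],[0,0,0],0],[[0,0,-24],[0,0,0],0]]}}

```text
time_s: 9.92
ee_pos: [572.4, 159.1, 368.9]
ee_rot: [-180.0, 0.5, -90.3]
force: [-7.7, -3.4, 28.0]
gripper_width: 0.4
```

Emit:
{"api": "jog_arm", "payload": {"series": [[[0,0,10],[0,0,0],0],[[0.5,0,20],[0,0,0],0],[[0.5,0,20],[0,0,0],0],[[0.5,0,20],[0,0,0],0],[[0.5,0,20],[0,0,0],0]]}}

```text
time_s: 10.33
ee_pos: [572.7, 159.1, 387.5]
ee_rot: [179.9, 0.5, -90.3]
force: [0.4, -0.1, 0.5]
gripper_width: 0.6
```

Emit:
{"api": "jog_arm", "payload": {"series": [[[0,0,0],[0,0,0],0],[[0,0,-7],[0,0,0],0],[[0,0,-15],[0,0,0],0],[[0,0,-24],[0,0,0],0],[[0,0,-24],[0,0,0],0]]}}

```text
time_s: 10.75
ee_pos: [572.3, 159.0, 368.9]
ee_rot: [-179.8, 0.6, -90.3]
force: [-7.8, -2.0, 29.2]
gripper_width: 0.1
```

```bash
python3 - <<'E'
from h import *
f=grab('scene','scene7')
im=cv2.cvtColor(f['pixels'],cv2.COLOR_RGB2BGR)
cv2.imwrite('pics/s7z.png',cv2.resize(im[170:280,270:400],None,fx=5,fy=5,interpolation=cv2.INTER_CUBIC))
f=grab('wrist','wrist7')
E
```

```text
(no output)
```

View pics/wrist7.png

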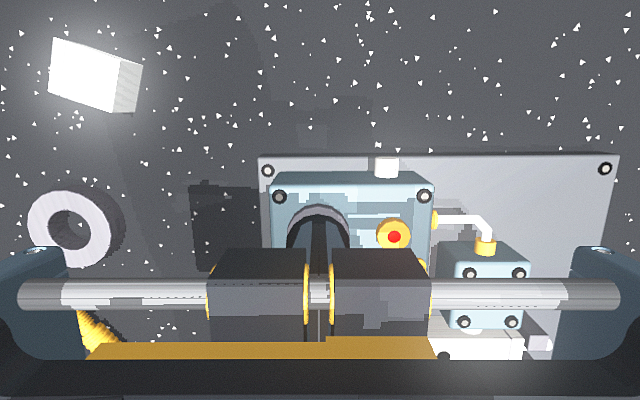

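View pics/s7z.png

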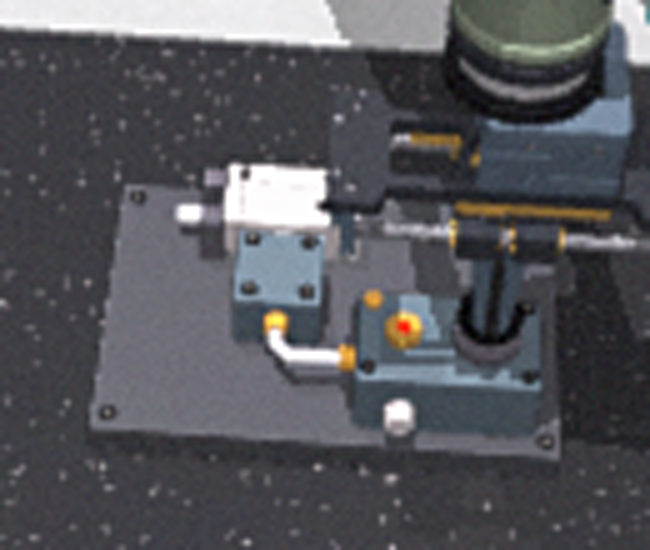

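Emit:
{"api": "jog_arm", "payload": {"series": [[[0,0,10],[0,0,0],0],[[0.5,0.5,20],[0,0,0],0],[[0.5,0.5,20],[0,0,0],0],[[0.5,0.5,20],[0,0,0],0],[[0.5,0.5,20],[0,0,0],0]]}}

```text
time_s: 11.27
ee_pos: [572.7, 159.5, 387.4]
ee_rot: [-180.0, 0.5, -90.3]
force: [0.9, 0.5, 0.1]
gripper_width: 0.3
```

Emit:
{"api": "jog_arm", "payload": {"series": [[[0,0,0],[0,0,0],0],[[0,0,-7],[0,0,0],0],[[0,0,-15],[0,0,0],0],[[0,0,-24],[0,0,0],0],[[0,0,-24],[0,0,0],0]]}}

```text
time_s: 11.68
ee_pos: [572.3, 159.3, 368.9]
ee_rot: [-179.7, 0.6, -90.3]
force: [-8.3, -2.2, 29.9]
gripper_width: 0.3
```

Emit:
{"api": "jog_arm", "payload": {"series": [[[0,0,10],[0,0,0],0],[[0.5,0.5,20],[0,0,0],0],[[0.5,0.5,20],[0,0,0],0],[[0.5,0.5,20],[0,0,0],0],[[0.5,0.5,20],[0,0,0],0]]}}

```text
time_s: 12.1
ee_pos: [572.6, 159.8, 387.2]
ee_rot: [-179.9, 0.5, -90.3]
force: [-0.2, -0.5, 0.2]
gripper_width: 0.5
```

Emit:
{"api": "jog_arm", "payload": {"series": [[[0,0,0],[0,0,0],0],[[0,0,-7],[0,0,0],0],[[0,0,-15],[0,0,0],0],[[0,0,-24],[0,0,0],0],[[0,0,-24],[0,0,0],0]]}}

```text
time_s: 12.52
ee_pos: [572.1, 159.7, 368.9]
ee_rot: [-179.7, 0.6, -90.3]
force: [-8.6, -1.8, 30.8]
gripper_width: 0.6
```

```bash
python3 - <<'E'
from h import *
f=grab('scene','scene8')
im=cv2.cvtColor(f['pixels'],cv2.COLOR_RGB2BGR)
cv2.imwrite('pics/s8z.png',cv2.resize(im[170:280,270:400],None,fx=5,fy=5,interpolation=cv2.INTER_CUBIC))
f=grab('wrist','wrist8')
E
```

```text
(no output)
```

View pics/wrist8.png

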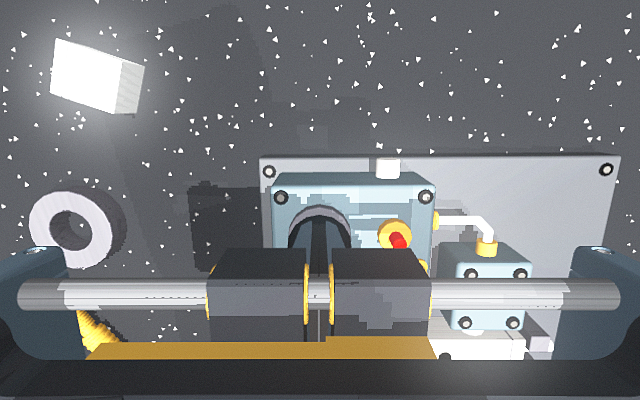

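View pics/s8z.png

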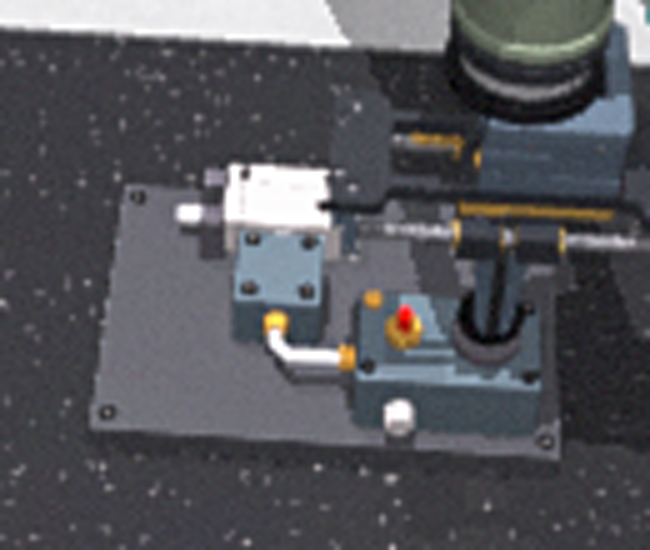

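The pin has popped. I'll lift clear straight up and check.

Emit:
{"api": "jog_arm", "payload": {"series": [[[0,0,12],[0,0,0],0],[[0,0,30],[0,0,0],0],[[0,0,55],[0,0,0],0],[[0,0,80],[0,0,0],0],[[0,0,90],[0,0,0],0]]}}

```text
time_s: 13.03
ee_pos: [572.4, 159.7, 461.2]
ee_rot: [-179.4, 0.7, -90.3]
force: [0.8, -0.2, 0.2]
gripper_width: 0.8
```

Emit:
{"api": "jog_arm", "payload": {"series": [[[-10,20,0],[0,0,0],0],[[-20,40,0],[0,0,0],0],[[-30,60,0],[0,0,0],0],[[-30,60,0],[0,0,0],0],[[-30,60,0],[0,0,0],0]]}}

```text
time_s: 13.45
ee_pos: [542.1, 220.4, 459.7]
ee_rot: [-179.5, 0.6, -90.2]
force: [-0.1, 0.9, -1.2]
gripper_width: 0.6
```

```bash
python3 - <<'E'
from h import *
f=grab('scene','scene9')
im=cv2.cvtColor(f['pixels'],cv2.COLOR_RGB2BGR)
a=cv2.resize(im[170:280,270:400],None,fx=3.5,fy=3.5,interpolation=cv2.INTER_CUBIC)
f=grab('top','top9');im=cv2.cvtColor(f['pixels'],cv2.COLOR_RGB2BGR)
cv2.imwrite('pics/t9z.png',cv2.resize(im[115:205,225:345],None,fx=6,fy=6,interpolation=cv2.INTER_CUBIC))
cv2.imwrite('pics/s9z.png',a)
# pin: expected pixels of top at heights
g=load('scene9')
X=[573.7,115.6]
print(proj(g,np.array([[*X,158],[*X,170],[*X,160]])).round(2))
for nm in ['scene5','scene9']:
    q=load(nm)['pixels'].astype(int);m=(q[...,0]>150)&(q[...,1]<80)&(q[...,2]<80);m[:230]=0;m[245:]=0;m[:,:340]=0;m[:,360:]=0
    v,u=np.nonzero(m);print(nm,len(v),u.mean(),v.min(),v.max())
print(telemetry.state()['force'],telemetry.state()['time_s'])
E
```

```text
[[350.08 234.86]
 [350.37 232.11]
 [350.13 234.4 ]]
scene5 2 350.5 235 235
scene9 8 350.5 232 235
[-0.02661419 -0.18990723 -0.47353624] 13.55
```

View pics/s9z.png

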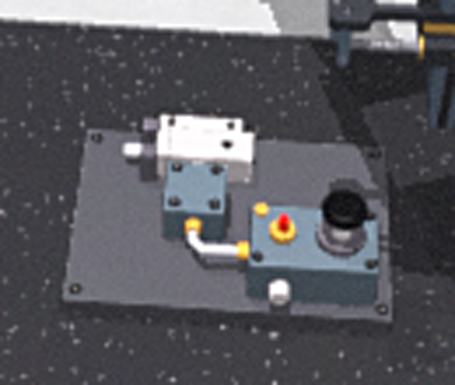

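View pics/t9z.png

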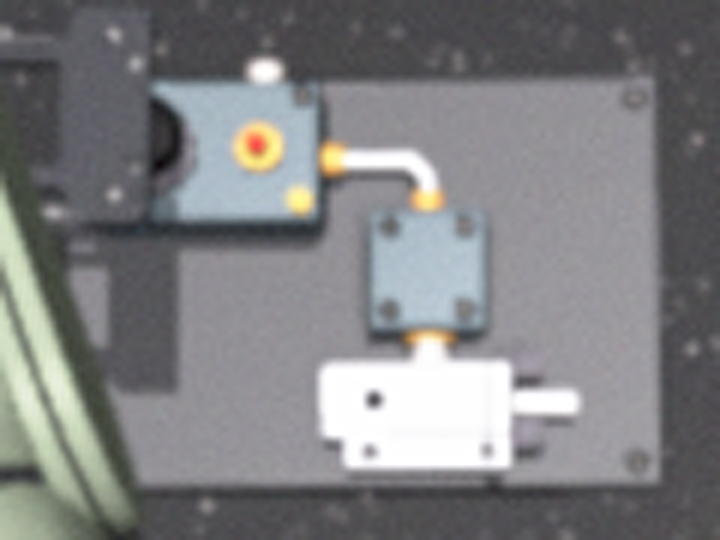

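```bash
python3 -c "
from h import *
print(env.job_done())"
```

```text
the job is handed in; nothing more can be done
None
```

The job is handed in. The punch holder was seated and clamped, and the pressure pin was out. It took about 13.6 s of the 61 s allowed, and no verdict was reported.

- **Seating:** I pushed the holder home with the closed fingertips. It slid at about 4 N, and the force rose to 14 N at the stop with no further movement of the fingertips.
- **Pumping:** I gave the palm button six full strokes, each stopping at the same height with 18–31 N. The red pin stood out after the sixth.

Checks in the last pictures, with the arm withdrawn and no measurable force on it:

- **Holder:** its shoulder lines up with the end stop. It lies flush and square along the fence, with the clamp pad touching its side.
- **Pin:** its top rose about 3 pixels, which fits the full 12 mm. One pixel is about 4 mm, so this is only a coarse check.
- **Button:** it looked fully up in the scene camera. The gripper partly hid it in the top view.
- **Clamp force:** I could not measure it directly.
- **Other gauges:** the arm went nowhere near them. I did not compare their positions before and after.

No check failed or disagreed.

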